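# Pack the bench fixture with the block that fits

### The job

A wax work piece stands against the end stop of the steel holding fixture, and a gap is left between it and the spring jaw. Try the three aluminium packing blocks from the wooden rack to find the one that fills this gap, so that it pushes the jaw back a little and is held tight. Leave that block fully home: standing on the base plate, square and centred across the fixture, and let go.

Things in the scene. Friction and masses are not known exactly. Their poses are not given: they have to be found in the camera images.
- thin_block (a point): centre (half-way up) of the thin packing block: plain aluminium, 18 mm thick, 58 mm long, 40 mm high; x along its length, y through its thickness, z up. It starts standing on edge in the wooden rack.
- middle_block (a point): centre (half-way up) of the middle packing block: plain aluminium, 25 mm thick, 58 mm long, 40 mm high; x along its length, y through its thickness, z up. It starts standing on edge in the wooden rack. The bench between rack and fixture is free (x = 0.42 to 0.66 m near y = 0), room to set blocks down.
- thick_block (a point): centre (half-way up) of the thick packing block: plain aluminium, 32 mm thick, 58 mm long, 40 mm high; x along its length, y through its thickness, z up. It starts standing on edge in the wooden rack.
- rack: wooden rack, origin at the middle of its underside. Base 6 mm thick, 86 (x) by 215 mm (y), both y ends open; two rails along y, 46 mm high, inner faces 62 mm apart. The blocks stand between the rails in any order, about 65 mm apart along y, thickness along y. The rails are level with the blocks' tops and cover their ends, so in the rack a block can be taken only by its two large faces.
- jaw_foot (a point): point on top of the steel fixture's base plate (4 mm thick, 90 mm wide), at mid width, below the face of the spring jaw at rest. y points from the jaw to the work piece and end stop, x across, z up. The jaw's face is at y = 0, 40 mm wide; from 29 mm up it slopes back as a lead-in (10 mm back at its top, 55 mm up). A block fully home has its centre 20 mm above this point.
- wax_end (a point): point on the base plate's top at mid width where the fixed purple wax work piece butts on the end stop (59 mm high, 60 mm wide); axes as jaw_foot. The wax is 40 mm wide, 51 mm high above here, with a bevel (4 mm wide, 8 mm deep) on its top edge at the gap. It is 50, 57 or 64 mm long, differently at each start, so its face is 28.5, 21.5 or 14.5 mm from the resting jaw.
- fixture: the fixture, origin under its middle, axes as jaw_foot. The gap at rest is 3.5 mm less than the one block that fills it. One size smaller goes in but has play; one size larger stops on top of the wax. The gap is open at both sides (x): a block's ends stick out 9 mm there and can be held. Two spare wax pieces, fixed, 55 mm high, stand at x = 95 to 135 mm, y = -50 to 95 mm.
- jaw (a joint): travel of the spring jaw in m: 0 = at rest, grows as it is pushed back, away from the work piece (stop at 0.0055). About 1.5 N to start moving it, 5 N at the stop; sliding a fitting block down takes up to about 15 N. With the right block home it stands at about 0.0035; with one that is loose it goes back to 0.
- thin: the thin block itself (origin at the middle of its underside, 20 mm below point thin_block; same axes)
- middle: the middle block itself (origin at the middle of its underside, 20 mm below point middle_block; same axes)
- thick: the thick block itself (origin at the middle of its underside, 20 mm below point thick_block; same axes)
Mind the look-alikes: they are no part of the job. What is shaped like the thick but red or turquoise is not meant.

How it is judged:
By the outcome, as a careful person would: the job done as asked, in the order asked, and still so for the second after the job is handed in, with the robot touching nothing.
It also fails if it takes over 72 s, if anything falls off the work surface, if the arm or the gripper's body presses on something with over 40 N, if the wrist force passes 120 N, or if a joint passes its speed limit or range.

### The arm

A 6-joint arm with a two-finger parallel gripper is mounted at the origin on the work surface. World frame = base frame: x ahead of the robot, y to its left, z up, the work surface at z = 0. Lengths are in m, angles in rad, forces in N, time in s.
With the tool pointing down it reaches from about 0.3 to 0.75 m from the base axis. Payload 8.5 kg.
Tool frame: the origin (TCP) lies on the front face of the gripper's body, between the roots of the fingers; the fingertips stand 73 mm ahead of it and the grasp point (between the pads) lies 54 mm ahead of it; z points along the fingers, y is the direction in which the jaws open and shut (so a half turn about z gives the same grasp; the last joint's range is limited). The gripper opens to 85 mm and grips with 20 to 120 N. Pads are 22 mm wide; open, the fingers measure 114 mm over their backs; the gripper's body (76 mm by 85 mm) begins 54 mm behind the grasp point. The pads swing forward as they close: fully open they stand 13 mm farther back than shut.
Start: joints at [0.988, 0.381, 1.297, -0, 1.464, -0.215], TCP at [0.198, 0.513, 0.304] pointing down, gripper open.
Joint ranges: [-3.11, 3.11], [-0.89, 2.33], [0.22, 2.48], [-1.42, 4.56], [0.17, 2.85], [-2.88, 2.88]. Speed limits (rad/s): [2.39, 2.39, 3.14, 3.14, 3.14, 3.14].

### API

Orientations are given as a 3x3 rotation matrix whose columns are the frame's x, y, z axes.
In Python, from plant import status, eyes, ctrl gives the robot as it stands.
- The arm moves only by the tool jog_arm, never from a script. Its argument "deltas" is a list that holds one entry, the list of rows, each a list of 7 numbers: the turn, a rotation vector about the world's x, y, z in degrees, then the shift along the world's x, y, z in mm, then the closure in counts, from 0 (fully open) to 255 (shut). A call has 1 to 10 rows; each row is the pose to reach, as a shift and turn from the pose commanded when the call began; what a row does not reach only later rows make up. A row lasts 1/10 s, in which the tool goes at most 50 mm and 8.59 degrees, less where a joint would pass 70% of its speed; a pose out of reach is approached as far as the arm can. A call with a gripper value outside its range is refused whole. The fingers move at their own pace and stop on an object; the grip force is fixed at half the most. Time passes only in rows, so rows that repeat a pose let the fingers close. It gives the time, the measured TCP pose, the force and the opening at its end, in the units of the state.
- status.state(): the state, without advancing time (a new reading comes with each control period).
- eyes.get_image(name): name is "scene" or "top" or "wrist"; returns a dict with "img" (400x640x3 uint8, red, green, blue), "fovy" (degrees; the focal length in pixels is half the picture's height over the tangent of half this angle, whatever the lens; pixels are square), "cx", "cy" (the principal point, pixels), "extrinsics" (4x4, takes a point from camera to world coordinates). Camera axes: x right, y down, z forward; pixel columns grow to the right and rows downward; lengths in m; the calibration is good to about 2 mm. A picture is of the moment at which its call begins. There is no depth.
- ctrl.close_job(): hands the job in, once; it reports no verdict.
The state is a dict: "t": time; "joint_positions": joint angles; "qd": joint speeds; "effort": joint torques, N m; "position": TCP position; "orientation": TCP orientation; "wrist_force": force on the tool from outside, world axes, zero at the start; "wrist_torque": the same for the moment, N m; "width": finger opening in m.
Only numpy, scipy, OpenCV 4.12 (cv2) and the standard library are available. Lean on these libraries where they do the work, as an engineer would, in place of code of your own. Each camera call takes 0.05 s, during which the arm holds its last target.

## Working session

There is one attempt and no reset: what is moved stays moved. The work goes in short steps, Python scripts to look and compute and a tool call to move; the robot and the scene stay as the last step left them, time stands still between calls to the robot, and variables do not carry over. Pictures are saved under pics/ and viewed, and the job is handed in when it is done.

Besides the shell and the picture viewer there is one more tool, called after "Emit:" as name(argument=value, ...), one argument or row to a line, values as JSON. jog_arm: Moves the arm, as the interface text tells. Its arguments: {"type":"object","properties":{"deltas":{"type":"array","items":{"type":"array","items":{"type":"array","items":{"type":"number"}}}}},"required":["deltas"]}

```bash
ls; mkdir -p pics; cat > h.py <<'E'
import numpy as np, cv2
from plant import status, eyes, ctrl
def shot(name, fn):
    d=eyes.get_image(name); cv2.imwrite(f'pics/{fn}.png', d['img'][:,:,::-1]); 
    np.savez(f'pics/{fn}.npz', **d); return d
def load(fn): return dict(np.load(f'pics/{fn}.npz'))
def f(d): return d['img'].shape[0]/2/np.tan(np.radians(float(d['fovy']))/2)
def pt(d,u,v,z):
    r=np.array([(u-d['cx'])/f(d),(v-d['cy'])/f(d),1.]); E=d['extrinsics']; w=E[:3,:3]@r; o=E[:3,3]
    return o+w*(z-o[2])/w[2]
def proj(d,p):
    E=d['extrinsics']; c=E[:3,:3].T@(np.array(p)-E[:3,3]); return c[0]/c[2]*f(d)+d['cx'], c[1]/c[2]*f(d)+d['cy']
def crop(fn,x0,y0,x1,y1,k,out):
    im=cv2.imread(f'pics/{fn}.png')[y0:y1,x0:x1]; cv2.imwrite(f'pics/{out}.png',cv2.resize(im,None,fx=k,fy=k,interpolation=cv2.INTER_CUBIC))
E
python3 - <<'E'
from h import *
for n in ("scene","top","wrist"):
    d=shot(n,n+"0"); print(n,d['fovy'],d['cx'],d['cy'],d['extrinsics'].round(3).tolist())
s=status.state(); print(s['t'],s['position'],s['orientation'],s['width'],s['wrist_force'])
E
```

```text
pics
scene 55.61055363401017 319.6004346849301 203.8034119205879 [[-0.155, 0.556, -0.817, 1.164], [0.988, 0.101, -0.119, 0.11], [0.016, -0.825, -0.565, 0.531], [0.0, 0.0, 0.0, 1.0]]
top 44.24440320735492 319.22938460569407 201.7306207141436 [[-0.024, -0.985, 0.169, 0.29], [-1.0, 0.025, 0.004, 0.026], [-0.008, -0.169, -0.986, 1.027], [0.0, 0.0, 0.0, 1.0]]
wrist 68.81387179415951 323.34608194911783 201.2561140621238 [[0.359, 0.885, 0.295, 0.122], [0.933, -0.34, -0.115, 0.544], [-0.001, 0.317, -0.948, 0.374], [0.0, 0.0, 0.0, 1.0]]
0.15 [0.19767832 0.5131055  0.30346839] [[-9.33113538e-01  3.59581432e-01 -5.64108721e-04]
 [ 3.59581815e-01  9.33113139e-01 -8.88240086e-04]
 [ 2.06982617e-04 -1.03167209e-03 -9.99999446e-01]] 0.08529518409348012 [-0.82289908  0.39002144  0.07585139]
```

View pics/scene0.png

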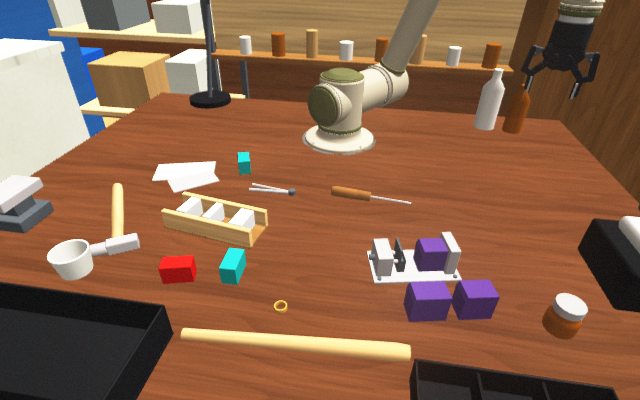

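View pics/top0.png

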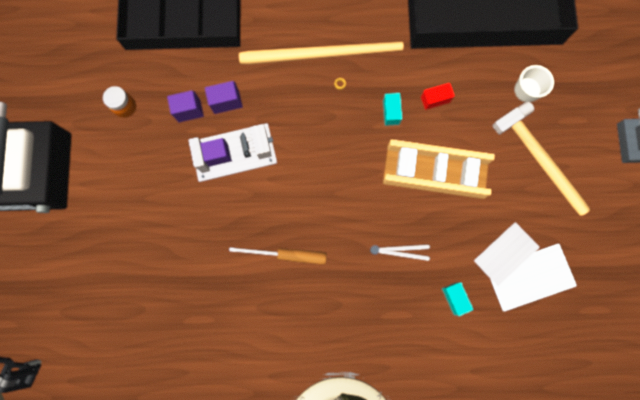

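View pics/wrist0.png

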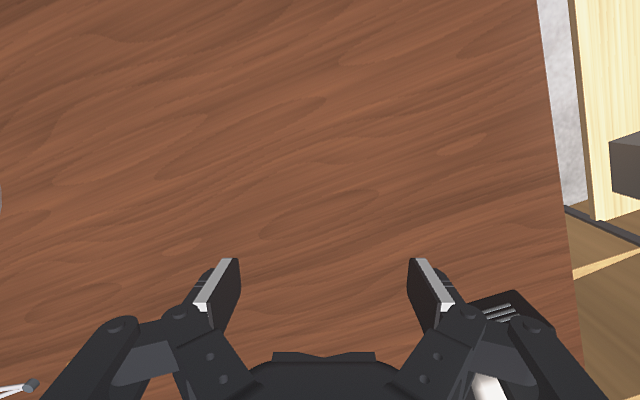

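```bash
python3 - <<'E'
from h import *
crop('top0',180,115,290,195,7,'c1'); crop('top0',375,130,500,205,6,'c2')
crop('scene0',360,220,500,330,5,'c3')
E
```

```text
(no output)
```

View pics/c1.png

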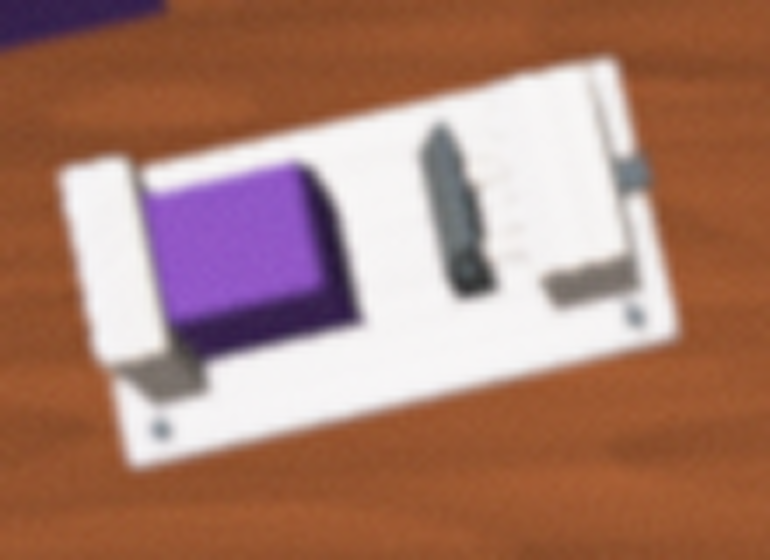

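View pics/c2.png

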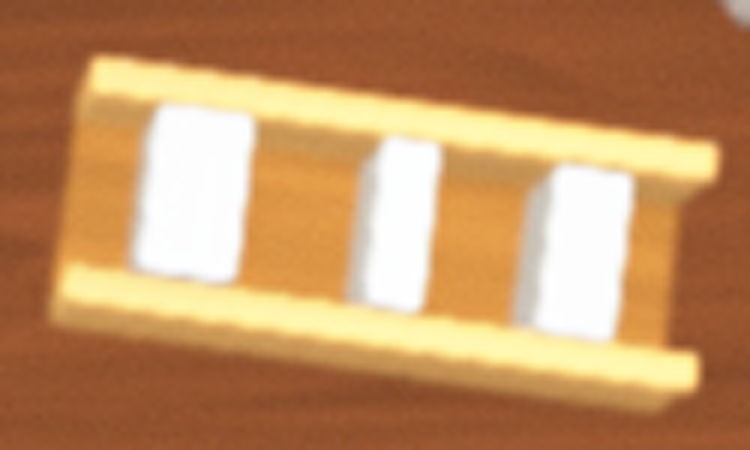

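View pics/c3.png

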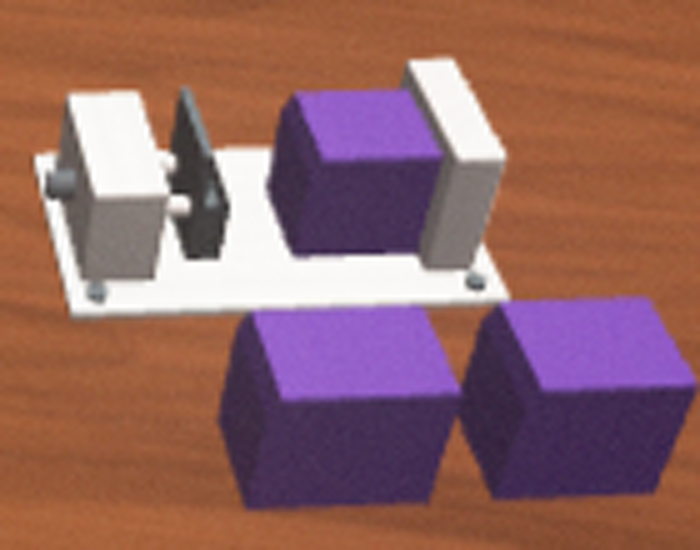

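Top view: the rack is on the right, with the blocks left to right looking thick, thin, middle. The fixture is on the left, with the wax at about (215,152) px and the jaw at about (246,145) px.

```bash
python3 - <<'E'
from h import *
d=load('top0')
P=lambda u,v,z:pt(d,180+u/7,115+v/7,z)[:2]
Q=lambda u,v,z:pt(d,375+u/6,130+v/6,z)[:2]
g=lambda n,a:print(n,(np.array(a)*1000).round(1))
A,B,C=P(130,467,.004),P(680,338,.004),P(615,58,.004)
g('plate',[A,B,C]); print('len',np.linalg.norm(B-A),'wid',np.linalg.norm(C-B)); 
yd=(A-B)/np.linalg.norm(A-B); print('ydir deg from +y', np.degrees(np.arctan2(-yd[0],yd[1])))
xd=np.array([yd[1],-yd[0]])
g('waxfront bot near',P(360,322,.004)); g('jaw bot near',P(462,297,.004));
for n,p in dict(wax=P(360,322,.004),jaw=P(495,290,.004),jaw2=P(462,297,.004),waxtopL=P(145,196,.055),waxtopLn=P(178,322,.055),jawtop=P(440,122,.059),estop=P(125,155,.063),estop2=P(165,352,.063),waxtopR=P(322,292,.055),waxtopRf=P(298,163,.055)).items(): 
    r=p-B; g(n,[r@xd,r@yd])
g('rails',[Q(92,58,.046),Q(720,145,.046),Q(698,355,.046),Q(65,265,.046)])
for n,c in dict(thick=[(160,105),(255,115),(238,282),(135,270)],thin=[(385,138),(440,143),(425,312),(365,300)],mid=[(558,165),(633,175),(615,340),(530,325)]).items():
    c=[Q(*k,.046) for k in c]; g(n,np.mean(c,0)); print([round(float(np.linalg.norm(c[i]-c[(i+1)%4]))*1000,1) for i in range(4)])
a,b=Q(92,58,.046),Q(720,145,.046); w=a-b; print(np.degrees(np.arctan2(-w[0],w[1])))
a,b=Q(65,265,.046),Q(698,355,.046); w=a-b; print(np.degrees(np.arctan2(-w[0],w[1])))
E
```

```text
plate [[515.7 285.7]
 [551.8 118. ]
 [641.6 137.4]]
len 0.17154704414533653 wid 0.09189878871031251
ydir deg from +y 12.137323721416754
waxfront bot near [559.3 216. ]
jaw bot near [566.4 184.8]
wax [28.  94.2]
jaw [28.1 51.9]
jaw2 [28.3 62.2]
waxtopL [ 64.9 141.3]
waxtopLn [ 25.4 139.3]
jawtop [65.2 52.2]
estop [ 75.7 143.2]
estop2 [ 15.  143.3]
waxtopR [24.3 96.7]
waxtopRf [64.2 95.7]
rails [[ 585.2 -120.1]
 [ 548.8 -333.1]
 [ 476.  -319.5]
 [ 512.5 -107.4]]
thick [ 536.7 -153.6]
[32.6, 59.1, 35.1, 58.9]
thin [ 524.3 -223.4]
[18.8, 59.6, 20.6, 57.4]
mid [ 512.9 -283.9]
[25.6, 58.2, 28.9, 57.1]
-9.699451777120707
-9.77687783347527
```

Measured: the wax is about 50 mm long and the gap about 29 mm, so the thick block should fit. I'll go over the fixture for a closer look with the wrist camera.

Emit:
jog_arm(
  deltas=[
    [[0, 0, -6, 38, -27, 0, 0], [0, 0, -12, 75, -54, 0, 0], [0, 0, -17, 112, -81, 0, 0], [0, 0, -23, 150, -108, -10, 0], [0, 0, -29, 187, -135, -20, 0], [0, 0, -35, 225, -162, -30, 0], [0, 0, -40, 262, -189, -40, 0], [0, 0, -46, 300, -216, -50, 0], [0, 0, -52, 337, -243, -50, 0], [0, 0, -57, 374, -270, -50, 0]],
  ],
)

```text
t: 1.15
position: [0.573, 0.2418, 0.2533]
orientation: [[-0.202, 0.979, -0.001], [0.979, 0.202, -0.0], [0.0, -0.001, -1.0]]
wrist_force: [-0.7, 0.9, 0.5]
width: 0.0855
```

Emit:
jog_arm(
  deltas=[
    [[0, 0, 0, 0, 0, 0, 0], [0, 0, 0, 0, 0, 0, 0], [0, 0, 0, 0, 0, 0, 0]],
  ],
)

```text
t: 1.45
position: [0.5709, 0.2439, 0.2538]
orientation: [[-0.208, 0.978, -0.001], [0.978, 0.208, 0.0], [0.0, -0.001, -1.0]]
wrist_force: [-0.0, -0.3, -0.3]
width: 0.0855
```

```bash
python3 - <<'E'
from h import *
d=shot('wrist','w1')
s=status.state(); print(s['t'],s['position'],s['orientation'].round(3).tolist(),s['joint_positions'])
E
```

```text
1.5 [0.57080517 0.24411705 0.254043  ] [[-0.208, 0.978, -0.0], [0.978, 0.208, 0.0], [0.0, -0.0, -1.0]] [2.13658205e-01 5.41567701e-01 1.17059514e+00 1.90243321e-04
 1.42978025e+00 3.59207907e-03]
```

View pics/w1.png

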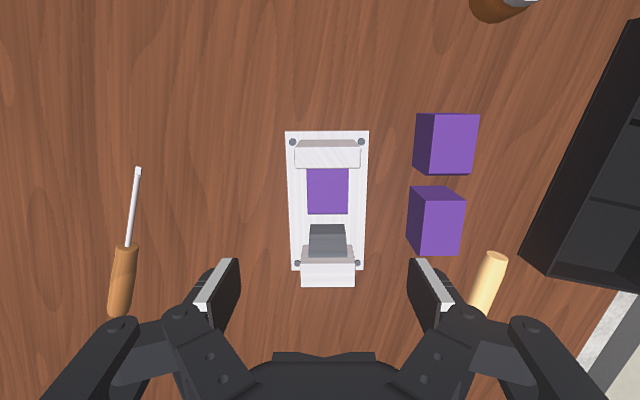

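```bash
python3 - <<'E'
from h import *
crop('w1',275,120,380,295,4,'c4')
d=load('w1')
import itertools
E
```

```text
(no output)
```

View pics/c4.png

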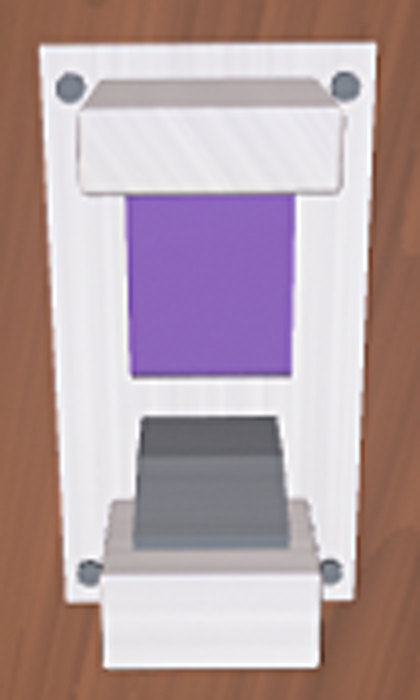

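```bash
python3 - <<'E'
from h import *
d=load('w1'); P=lambda u,v,z:pt(d,275+(u)/4,120+(v)/4,z)[:2]
c=[P(40,45,.004),P(377,45,.004),P(354,601,.004),P(66,601,.004)]
g=lambda n,a:print(n,(np.array(a)*1000).round(1))
g('plate',c); print([np.linalg.norm(c[i]-c[i-1]).round(4) for i in range(4)])
yd=(c[0]+c[1]-c[2]-c[3]);yd/=np.linalg.norm(yd); print(np.degrees(np.arctan2(-yd[0],yd[1])))
xv=(c[1]+c[2]-c[0]-c[3]);print('x',np.degrees(np.arctan2(xv[1],xv[0])))
xd=np.array([yd[1],-yd[0]]); O=np.mean(c,0); g('centre',O)
for n,p in dict(jawL=P(141,417,.004),jawR=P(277,417,.004),slope=P(210,456,.033),waxbev=P(210,377,.047),waxtop=P(210,370,.055),waxL=P(131,375,.055),waxR=P(292,375,.055),stop=P(210,194,.063),stopL=P(77,194,.063),stopR=P(342,194,.063),jt=P(135,548,.059),jt2=P(289,548,.059)).items():
    r=p-O; g(n,[r@xd,r@yd])
E
```

```text
plate [[519.9 289.2]
 [608.2 308.1]
 [645.  141.5]
 [556.4 122.6]]
[np.float64(0.1706), np.float64(0.0903), np.float64(0.1706), np.float64(0.0905)]
12.41810805655734
x 12.057480882007406
centre [582.4 215.3]
jawL [-20.4 -22.5]
jawR [ 20.1 -22.8]
slope [ -0.2 -21.9]
waxbev [-0.3  6.6]
waxtop [-0.4 11.5]
waxL [-19.9  10.4]
waxR [19.9 10.1]
stop [-0.4 57.4]
stopL [-30.6  57.6]
stopR [29.7 57.2]
jt [-19.7 -35.5]
jt2 [ 19.7 -35.8]
```

The wrist view gives plate sizes of 90.4 by 170.6 mm and fixture yaw 12.2°. The jaw is at -22.3 and the wax face at +6.6, so the gap is about 28.9 mm and the thick block is the one. Next, the rack.

Emit:
jog_arm(
  deltas=[
    [[0, 0, 7, -7, -40, 0, 0], [0, 0, 14, -14, -80, 0, 0], [0, 0, 21, -21, -120, 0, 0], [0, 0, 28, -28, -160, 0, 0], [0, 0, 35, -35, -200, 0, 0], [0, 0, 42, -42, -240, 0, 0], [0, 0, 49, -49, -280, 0, 0], [0, 0, 56, -56, -320, 0, 0], [0, 0, 62, -64, -360, 0, 0], [0, 0, 68, -71, -404, 0, 0]],
  ],
)

```text
t: 2.5
position: [0.5001, -0.1608, 0.2544]
orientation: [[-0.986, 0.168, 0.0], [0.168, 0.986, -0.0], [-0.0, 0.0, -1.0]]
wrist_force: [0.9, -0.0, -1.0]
width: 0.0853
```

Emit:
jog_arm(
  deltas=[
    [[0, 0, 0, 0, 0, 0, 0], [0, 0, 0, 0, 0, 0, 0], [0, 0, 0, 0, 0, 0, 0], [0, 0, 0, 0, 0, 0, 0]],
  ],
)

```text
t: 2.9
position: [0.5009, -0.1593, 0.2541]
orientation: [[-0.985, 0.173, 0.0], [0.173, 0.985, 0.0], [-0.0, 0.0, -1.0]]
wrist_force: [0.4, 0.7, -0.0]
width: 0.0855
```

```bash
python3 - <<'E'
from h import *
d=shot('wrist','w2')
s=status.state(); print(s['t'],s['position'],s['orientation'].round(3).tolist(),s['joint_positions'].round(3))
E
```

```text
2.95 [ 0.50093449 -0.15947405  0.25406695] [[-0.985, 0.173, 0.0], [0.173, 0.985, 0.0], [-0.0, 0.0, -1.0]] [-0.534  0.381  1.449  0.     1.311 -1.93 ]
```

View pics/w2.png

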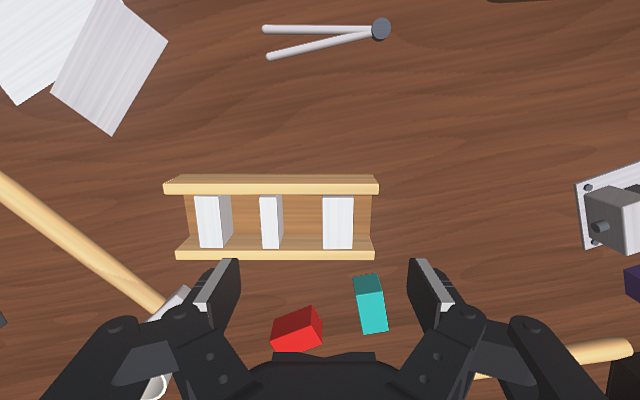

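```bash
python3 - <<'E'
from h import *
crop('w2',155,165,395,270,3,'c5')
E
```

```text
(no output)
```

View pics/c5.png

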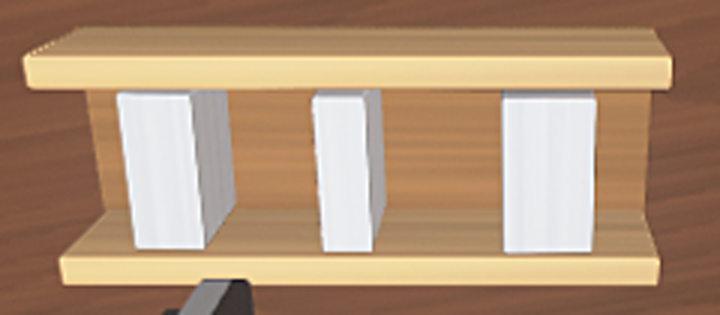

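```bash
python3 - <<'E'
from h import *
d=load('w2'); P=lambda u,v,z:pt(d,155+u/3,165+v/3,z)[:2]
g=lambda n,a:print(n,(np.array(a)*1000).round(1))
for n,c in dict(thick=[(502,96),(595,96),(592,252),(504,252)],thin=[(313,95),(364,95),(372,251),(323,251)],mid=[(118,94),(190,94),(205,247),(137,247)]).items():
    c=[P(*k,.046) for k in c]; g(n,np.mean(c,0)); print([round(float(np.linalg.norm(c[i]-c[(i+1)%4]))*1000,1) for i in range(4)])
    x=c[0]+c[1]-c[2]-c[3]; print('xang',np.degrees(np.arctan2(-x[1],-x[0])))
a,b=P(24,56,.046),P(671,56,.046); w=b-a; print(np.degrees(np.arctan2(-w[0],w[1])),np.linalg.norm(w))
E
```

```text
thick [ 539.7 -149.2]
[31.1, 58.1, 31.2, 58.1]
xang -9.228388903310467
thin [ 527.1 -218.7]
[17.0, 58.1, 17.4, 58.1]
xang -10.260892108913428
mid [ 515.4 -279.6]
[24.0, 56.9, 24.1, 56.9]
xang -11.169926301266251
-9.961902152071735 0.2128477344099511
```

Thick block centre (540, -149) mm, measuring 31 by 58 mm, with the yaw matching the tool. Now I'll pick it by its faces.

Emit:
jog_arm(
  deltas=[
    [[0, 0, 0, 20, 5, 0, 40], [0, 0, 0, 38, 10, -20, 60], [0, 0, 0, 38, 10, -50, 60], [0, 0, 0, 38, 10, -80, 60], [0, 0, 0, 38, 10, -110, 60], [0, 0, 0, 38, 10, -130, 60], [0, 0, 0, 38, 10, -150, 60], [0, 0, 0, 38, 10, -160, 60], [0, 0, 0, 38, 10, -167, 60], [0, 0, 0, 38, 10, -167, 60]],
  ],
)

```text
t: 3.95
position: [0.5388, -0.1505, 0.0867]
orientation: [[-0.985, 0.175, -0.001], [0.175, 0.985, 0.0], [0.001, 0.0, -1.0]]
wrist_force: [0.3, -0.1, 0.8]
width: 0.0656
```

Emit:
jog_arm(
  deltas=[
    [[0, 0, 0, 0, 0, 0, 255], [0, 0, 0, 0, 0, 0, 255], [0, 0, 0, 0, 0, 0, 255], [0, 0, 0, 0, 0, 0, 255], [0, 0, 0, 0, 0, 0, 255], [0, 0, 0, 0, 0, 0, 255], [0, 0, 0, 0, 0, 0, 255], [0, 0, 0, 0, 0, 0, 255]],
  ],
)

```text
t: 4.75
position: [0.5391, -0.1509, 0.0879]
orientation: [[-0.985, 0.175, 0.002], [0.175, 0.985, -0.001], [-0.002, -0.0, -1.0]]
wrist_force: [-0.3, 1.4, 6.2]
width: 0.0312
```

Emit:
jog_arm(
  deltas=[
    [[0, 0, 0, 0, 0, 15, 255], [0, 0, 0, 0, 0, 35, 255], [0, 0, 0, 0, 0, 65, 255], [0, 0, 4, 0, 20, 80, 255], [0, 0, 8, 0, 50, 80, 255], [0, 0, 12, 0, 85, 80, 255], [0, 0, 16, 0, 120, 80, 255], [0, 0, 20, 0, 150, 70, 255], [0, 0, 22, 0, 170, 50, 255], [0, 0, 22, 0, 170, 30, 255]],
  ],
)

```text
t: 5.75
position: [0.5384, 0.0216, 0.1166]
orientation: [[-0.978, -0.21, 0.0], [-0.21, 0.978, 0.0], [-0.0, 0.0, -1.0]]
wrist_force: [-0.2, -0.9, -1.5]
width: 0.0312
```

Emit:
jog_arm(
  deltas=[
    [[0, 0, 0, 0, 0, -8, 255], [0, 0, 0, 0, 0, -16, 255], [0, 0, 0, 0, 0, -24, 255], [0, 0, 0, 0, 0, -29, 255], [0, 0, 0, 0, 0, -32, 255], [0, 0, 0, 0, 0, -34, 255], [0, 0, 0, 0, 0, -34, 255]],
  ],
)

```text
t: 6.45
position: [0.5388, 0.0191, 0.0829]
orientation: [[-0.978, -0.206, -0.0], [-0.206, 0.978, -0.0], [0.0, 0.0, -1.0]]
wrist_force: [-1.1, -0.5, -1.4]
width: 0.0312
```

```bash
python3 - <<'E'
from h import *
d=shot('scene','s3'); crop('s3',150,150,400,320,3,'c6')
E
```

```text
(no output)
```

View pics/c6.png

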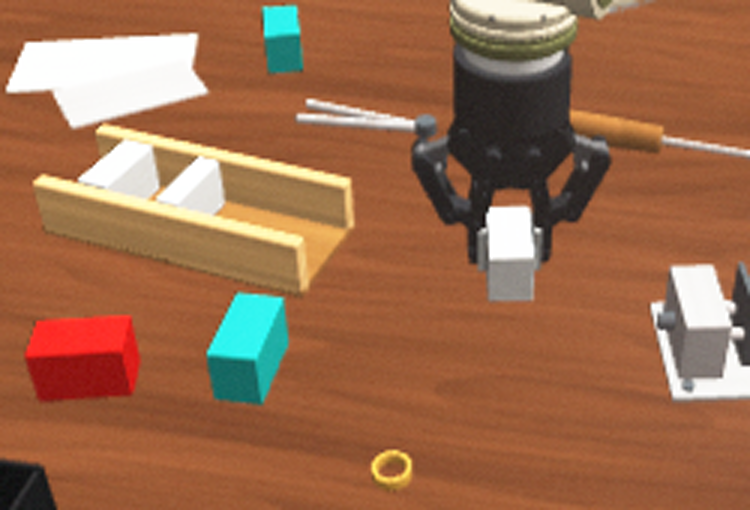

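The block is held level, just above the bench. I'll lower it gently and release.

Emit:
jog_arm(
  deltas=[
    [[0, 0, 0, 0, 0, -1, 255], [0, 0, 0, 0, 0, -2, 255], [0, 0, 0, 0, 0, -2, 255]],
  ],
)

```text
t: 6.8
position: [0.5389, 0.0192, 0.0819]
orientation: [[-0.978, -0.207, 0.001], [-0.207, 0.978, -0.0], [-0.001, -0.0, -1.0]]
wrist_force: [-2.7, -0.5, 7.4]
width: 0.0312
```

Emit:
jog_arm(
  deltas=[
    [[0, 0, 0, 0, 0, 0, 60], [0, 0, 0, 0, 0, 0, 30], [0, 0, 0, 0, 0, 0, 0], [0, 0, 0, 0, 0, 5, 0], [0, 0, 0, 0, 0, 25, 0], [0, 0, 0, 0, 0, 55, 0], [0, 0, -8, 0, 0, 90, 0], [0, 0, -16, 0, 0, 110, 0], [0, 0, -24, 0, 5, 110, 0], [0, 0, -32, 0, 10, 110, 0]],
  ],
)

```text
t: 7.8
position: [0.5388, 0.0293, 0.192]
orientation: [[-0.937, 0.349, 0.002], [0.349, 0.937, -0.0], [-0.002, 0.0, -1.0]]
wrist_force: [0.7, 0.8, -1.6]
width: 0.0859
```

Emit:
jog_arm(
  deltas=[
    [[0, 0, -8, 0, 5, 0, 0], [0, 0, -16, 0, 10, 0, 0], [0, 0, -24, 0, 15, 0, 0], [0, 0, -32, 0, 20, 0, 0], [0, 0, -40, 0, 20, 0, 0], [0, 0, -48, 0, 20, 0, 0], [0, 0, -57.5, 0, 20, 0, 0], [0, 0, -57.5, 0, 20, 0, 0], [0, 0, -57.5, 0, 20, 0, 0], [0, 0, -57.5, 0, 20, 0, 0]],
  ],
)

```text
t: 8.8
position: [0.5387, 0.0492, 0.191]
orientation: [[-0.218, 0.976, 0.0], [0.976, 0.218, 0.0], [-0.0, 0.0, -1.0]]
wrist_force: [0.6, -0.5, -0.6]
width: 0.0851
```

```bash
python3 - <<'E'
from h import *
d=shot('wrist','w4')
s=status.state(); print(s['t'],s['position'],s['orientation'].round(4).tolist(),s['joint_positions'].round(3))
E
```

```text
8.85 [0.53873393 0.04919757 0.19100617] [[-0.2175, 0.9761, 0.0], [0.9761, 0.2175, 0.0], [-0.0, 0.0, -1.0]] [-0.128  0.475  1.498  0.     1.169 -0.347]
```

View pics/w4.png

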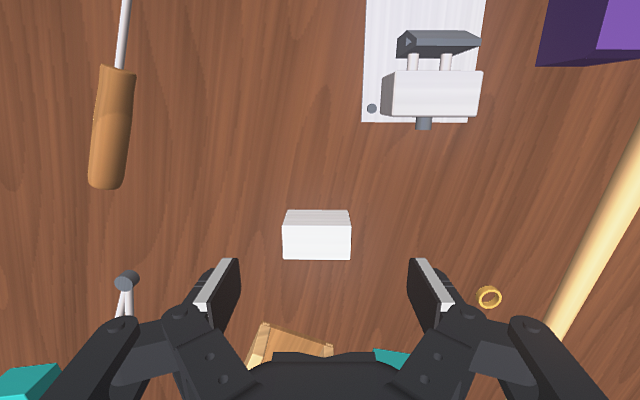

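```bash
python3 - <<'E'
from h import *
crop('w4',270,200,365,270,8,'c7')
E
```

```text
(no output)
```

View pics/c7.png

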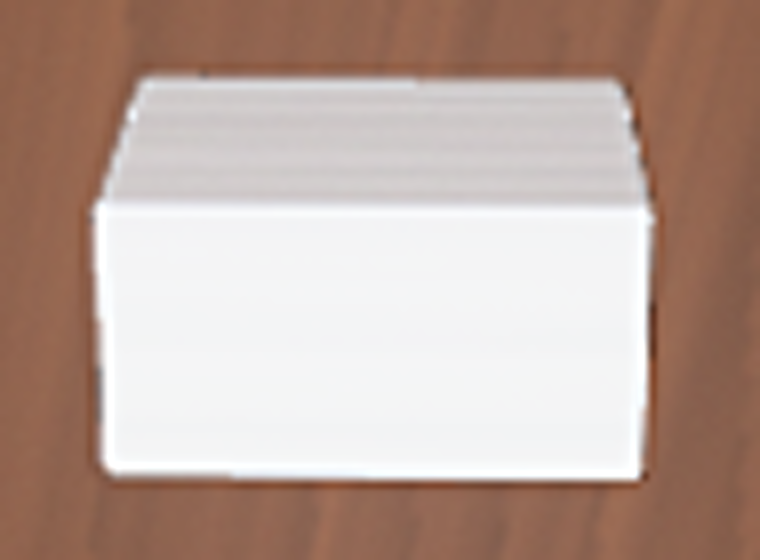

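```bash
python3 - <<'E'
from h import *
d=load('w4'); P=lambda u,v,z:pt(d,270+u/8,200+v/8,z)[:2]
c=[P(95,203,.04),P(652,212,.04),P(642,478,.04),P(103,474,.04)]
print((np.array(c)*1000).round(1),(np.mean(c,0)*1000).round(1),[round(float(np.linalg.norm(c[i]-c[(i+1)%4]))*1000,1) for i in range(4)])
for a,b in((0,1),(3,2)):
  w=c[b]-c[a]; print(np.degrees(np.arctan2(w[1],w[0])))
print(np.degrees(np.arctan2(.2175,.9761)))
E
```

```text
[[508.9  30.2]
 [565.1  41.7]
 [571.8  11.4]
 [515.2  -0.7]] [540.3  20.6] [57.4, 31.0, 57.8, 31.5]
11.620691140740165
12.151503599396321
12.561743814529102
```

Block centre (540.3, 20.6) mm, 57.6 by 31.2 mm, yaw 11.9°. The camera seems biased about 1.3 mm in y compared with where I released it. Now I'll grip it by the ends.

Emit:
jog_arm(
  deltas=[
    [[0, 0, -0.4, 1, -15, 0, 0], [0, 0, -0.4, 1.3, -30, -10, 0], [0, 0, -0.4, 1.3, -30, -35, 0], [0, 0, -0.4, 1.3, -30, -60, 0], [0, 0, -0.4, 1.3, -30, -80, 0], [0, 0, -0.4, 1.3, -30, -95, 0], [0, 0, -0.4, 1.3, -30, -103, 0], [0, 0, -0.4, 1.3, -30, -108, 0], [0, 0, -0.4, 1.3, -30, -108, 0], [0, 0, -0.4, 1.3, -30, -108, 0]],
  ],
)

```text
t: 9.85
position: [0.5403, 0.0189, 0.0834]
orientation: [[-0.208, 0.978, 0.001], [0.978, 0.208, -0.0], [-0.0, 0.001, -1.0]]
wrist_force: [0.1, -0.2, -0.1]
width: 0.085
```

Emit:
jog_arm(
  deltas=[
    [[0, 0, 0, 0, 0, 0, 255], [0, 0, 0, 0, 0, 0, 255], [0, 0, 0, 0, 0, 0, 255], [0, 0, 0, 0, 0, 0, 255], [0, 0, 0, 0, 0, 0, 255]],
  ],
)

```text
t: 10.35
position: [0.5402, 0.0192, 0.0837]
orientation: [[-0.209, 0.978, 0.001], [0.978, 0.209, -0.0], [-0.001, 0.001, -1.0]]
wrist_force: [-0.5, -0.6, 5.6]
width: 0.0568
```

Emit:
jog_arm(
  deltas=[
    [[0, 0, 0, 0, 0, 15, 255], [0, 0, 0, 0, 0, 40, 255], [0, 0, 0, 0, 0, 70, 255], [0, 0, 0, 0, 0, 95, 255], [0, 0, 0, 11, 40, 100, 255], [0, 0, 0, 22, 80, 100, 255], [0, 0, 0, 33, 120, 100, 255], [0, 0, 0, 40, 160, 100, 255], [0, 0, 0, 44, 185, 100, 255], [0, 0, 0, 44, 185, 100, 255]],
  ],
)

```text
t: 11.35
position: [0.5837, 0.2073, 0.1824]
orientation: [[-0.212, 0.977, -0.0], [0.977, 0.212, 0.001], [0.001, -0.0, -1.0]]
wrist_force: [-0.2, -0.3, -2.2]
width: 0.0568
```

Emit:
jog_arm(
  deltas=[
    [[0, 0, 0, 0, 0, -10, 255], [0, 0, 0, 0, 0, -20, 255], [0, 0, 0, 0, 0, -20, 255], [0, 0, 0, 0, 0, -20, 255]],
  ],
)

```text
t: 11.75
position: [0.584, 0.2033, 0.1625]
orientation: [[-0.207, 0.978, -0.001], [0.978, 0.207, -0.0], [0.0, -0.001, -1.0]]
wrist_force: [0.1, 0.1, -1.9]
width: 0.0572
```

```bash
python3 - <<'E'
from h import *
d=shot('wrist','w5');d=shot('scene','s5'); crop('s5',350,180,530,330,4,'c9')
s=status.state(); print(s['t'],s['position'],s['orientation'].round(4).tolist(),s['wrist_force'])
E
```

```text
11.85 [0.58425379 0.2036663  0.16318001] [[-0.2076, 0.9782, 0.0004], [0.9782, 0.2076, 0.0], [-0.0, 0.0004, -1.0]] [ 0.83179222  0.06186349 -2.25358203]
```

View pics/w5.png

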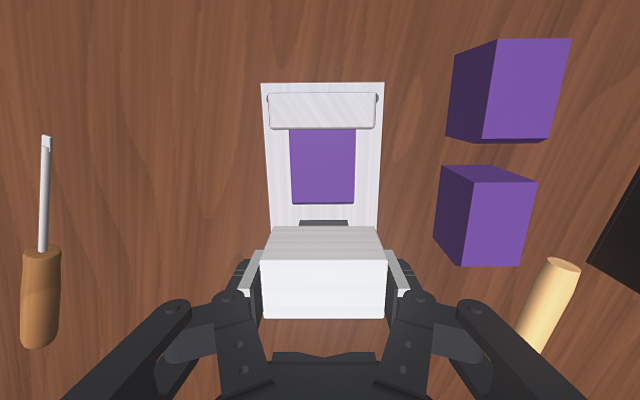

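View pics/c9.png

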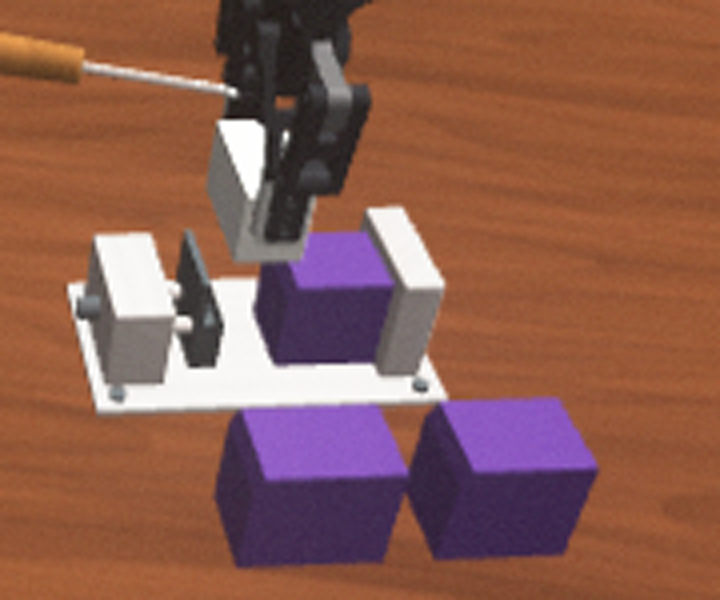

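```bash
python3 - <<'E'
from h import *
crop('w5',240,75,410,330,3,'c8')
E
```

```text
(no output)
```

View pics/c8.png

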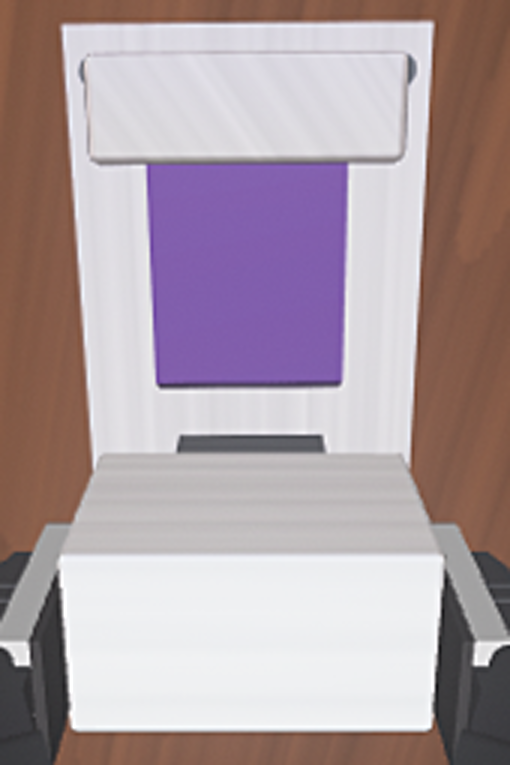

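```bash
python3 - <<'E'
from h import *
d=load('w5'); P=lambda u,v,z:pt(d,240+u/3,75+v/3,z)[:2]
a=np.radians(12.2); xd=np.array([np.cos(a),np.sin(a)]); yd=np.array([-np.sin(a),np.cos(a)])
T=np.array([.58425,.20367])
def R(n,u,v,z): r=(P(u,v,z)-T)*1000; print(n,(r@xd).round(1),(r@yd).round(1))
R('TL',60,556,.1195);R('TR',443,556,.1195);R('BL',71,731,.1195);R('BR',433,731,.1195);R('botL',97,455,.0795);R('botR',405,455,.0795)
R('jawL',177,451,.007);R('jawR',324,451,.007);R('jawfoot',178,435,.004);R('jawfR',323,435,.004)
R('waxL',157,384,.055);R('waxR',341,384,.055);R('waxface',250,387,.047);R('stopL',87,162,.063);R('stopR',403,162,.063);R('wtL',148,163,.055);R('wtR',348,163,.055)
R('plL',62,24,.004);R('plR',434,24,.004)
R('plL2',92,465,.004);R('plR2',411,465,.004)
E
```

```text
TL -27.2 17.4
TR 29.0 17.3
BL -27.8 -13.9
BR 29.5 -14.0
botL -28.6 16.2
botR 30.2 16.0
jawL -20.1 -14.1
jawR 21.1 -14.3
jawfoot -19.9 -10.5
jawfR 21.0 -10.7
waxL -19.4 22.1
waxR 20.2 22.0
waxface 0.6 18.6
stopL -30.1 69.3
stopR 29.8 69.0
wtL -19.4 68.4
wtR 20.2 68.2
plL -44.9 97.2
plR 45.5 96.9
plL2 -44.8 -19.7
plR2 46.3 -20.0
```

The block is centred within 0.4 mm across the fixture and square, with its front face about 1.5 mm short of the wax face. I'll shift it 0.5 mm and go down in steps.

Emit:
jog_arm(
  deltas=[
    [[0, 0, 0, 0, 0.5, -5, 255], [0, 0, 0, 0, 0.5, -10, 255], [0, 0, 0, 0, 0.5, -15, 255], [0, 0, 0, 0, 0.5, -20, 255], [0, 0, 0, 0, 0.5, -25, 255], [0, 0, 0, 0, 0.5, -29, 255], [0, 0, 0, 0, 0.5, -32, 255], [0, 0, 0, 0, 0.5, -35, 255], [0, 0, 0, 0, 0.5, -38, 255]],
  ],
)

```text
t: 12.75
position: [0.5842, 0.2048, 0.1249]
orientation: [[-0.208, 0.978, 0.0], [0.978, 0.208, 0.0], [0.0, 0.0, -1.0]]
wrist_force: [-0.3, 1.3, 0.8]
width: 0.0572
```

Emit:
jog_arm(
  deltas=[
    [[0, 0, 0, 0, 0, -3, 255], [0, 0, 0, 0, 0, -6, 255], [0, 0, 0, 0, 0, -9, 255], [0, 0, 0, 0, 0, -12, 255], [0, 0, 0, 0, 0, -15, 255], [0, 0, 0, 0, 0, -18, 255], [0, 0, 0, 0, 0, -18, 255]],
  ],
)

```text
t: 13.45
position: [0.5838, 0.2048, 0.1061]
orientation: [[-0.208, 0.978, -0.001], [0.978, 0.208, 0.0], [0.0, -0.001, -1.0]]
wrist_force: [0.8, 2.5, -4.9]
width: 0.0571
```

Emit:
jog_arm(
  deltas=[
    [[0, 0, 0, 0, 0, -3, 255], [0, 0, 0, 0, 0, -6, 255], [0, 0, 0, 0, 0, -9, 255], [0, 0, 0, 0, 0, -12, 255], [0, 0, 0, 0, 0, -15, 255], [0, 0, 0, 0, 0, -17, 255], [0, 0, 0, 0, 0, -18, 255], [0, 0, 0, 0, 0, -18, 255]],
  ],
)

```text
t: 14.25
position: [0.584, 0.2047, 0.0886]
orientation: [[-0.208, 0.978, -0.0], [0.978, 0.208, 0.0], [0.0, -0.0, -1.0]]
wrist_force: [0.4, 3.2, -2.8]
width: 0.0568
```

Emit:
jog_arm(
  deltas=[
    [[0, 0, 0, 0, 0, -1, 255], [0, 0, 0, 0, 0, -2, 255], [0, 0, 0, 0, 0, -2, 255], [0, 0, 0, 0, 0, -2, 255]],
  ],
)

```text
t: 14.65
position: [0.584, 0.2048, 0.0877]
orientation: [[-0.208, 0.978, 0.0], [0.978, 0.208, 0.0], [0.0, 0.0, -1.0]]
wrist_force: [-3.2, 2.7, 5.3]
width: 0.0572
```

Contact came at TCP z 0.0877, exactly the height computed for home. Releasing.

Emit:
jog_arm(
  deltas=[
    [[0, 0, 0, 0, 0, 0, 40], [0, 0, 0, 0, 0, 0, 20], [0, 0, 0, 0, 0, 0, 0], [0, 0, 0, 0, 0, 0, 0], [0, 0, 0, 0, 0, 10, 0], [0, 0, 0, 0, 0, 40, 0], [0, 0, 0, 0, 0, 80, 0], [0, 0, 0, -3, 15, 120, 0], [0, 0, 0, -6, 30, 150, 0], [0, 0, 0, -6, 30, 150, 0]],
  ],
)

```text
t: 15.65
position: [0.5786, 0.2364, 0.2425]
orientation: [[-0.21, 0.978, 0.009], [0.978, 0.21, 0.002], [0.0, 0.009, -1.0]]
wrist_force: [-0.3, -0.3, -0.3]
width: 0.0856
```

Emit:
jog_arm(
  deltas=[
    [[0, 0, 0, 0, 0, 0, 0], [0, 0, 0, 0, 0, 0, 0]],
  ],
)

```text
t: 15.85
position: [0.5777, 0.2342, 0.2358]
orientation: [[-0.208, 0.978, -0.002], [0.978, 0.208, -0.001], [-0.0, -0.002, -1.0]]
wrist_force: [0.2, -0.9, -0.7]
width: 0.0855
```

```bash
python3 - <<'E'
from h import *
d=shot('wrist','w6');d=shot('scene','s6'); crop('s6',350,210,530,330,4,'c11'); crop('w6',250,90,400,320,3,'c10')
s=status.state(); print(s['t'],s['position'])
E
```

```text
15.95 [0.57791009 0.23416411 0.23564931]
```

View pics/c10.png

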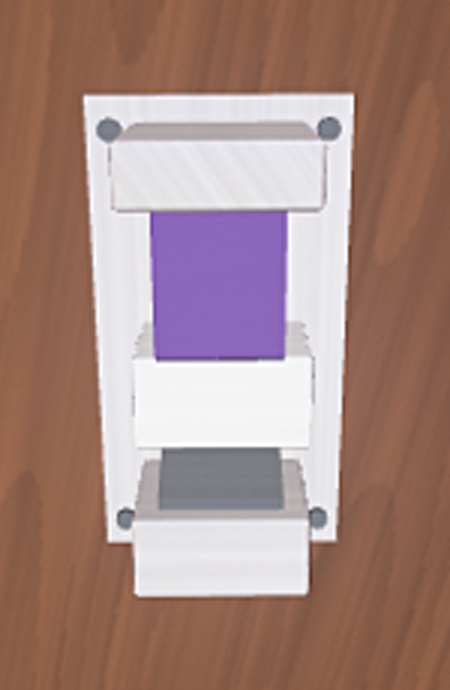

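View pics/c11.png

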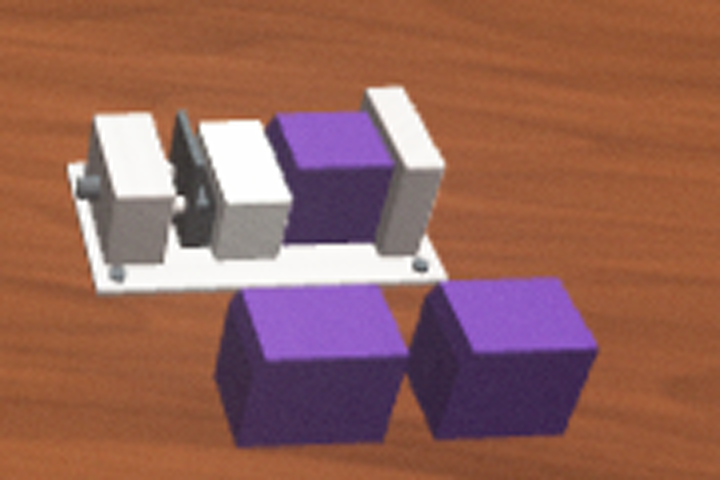

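```bash
python3 - <<'E'
from h import *
crop('w6',285,155,365,265,7,'c12')
d=load('w6'); P=lambda u,v,z:pt(d,250+u/3,90+v/3,z)[:2]
a=np.radians(12.2); xd=np.array([np.cos(a),np.sin(a)]); yd=np.array([-np.sin(a),np.cos(a)])
c=[P(84,95,.004),P(355,95,.004),P(337,542,.004),P(107,542,.004)]; T=np.mean(c,0)
def R(n,u,v,z): r=(P(u,v,z)-T)*1000; print(n,(r@xd).round(1),(r@yd).round(1))
R('backL',136,447,.044);R('backR',309,447,.044);R('frontL',133,357,.044);R('frontR',313,357,.044)
R('waxL',156,360,.047);R('waxR',285,360,.047);R('stopL',111,210,.063);R('stopR',326,210,.063);R('jawtopL',160,509,.059);R('jawtopR',282,509,.059)
x=(c[1]+c[2]-c[0]-c[3]); print(np.degrees(np.arctan2(x[1],x[0])))
E
```

```text
backL -28.0 -24.6
backR 29.2 -24.7
frontL -27.9 7.1
frontR 29.5 7.0
waxL -20.3 7.1
waxR 20.4 7.1
stopL -30.5 57.8
stopR 29.7 57.7
jawtopL -19.4 -39.2
jawtopR 19.6 -39.2
12.084447175213368
```

View pics/c12.png

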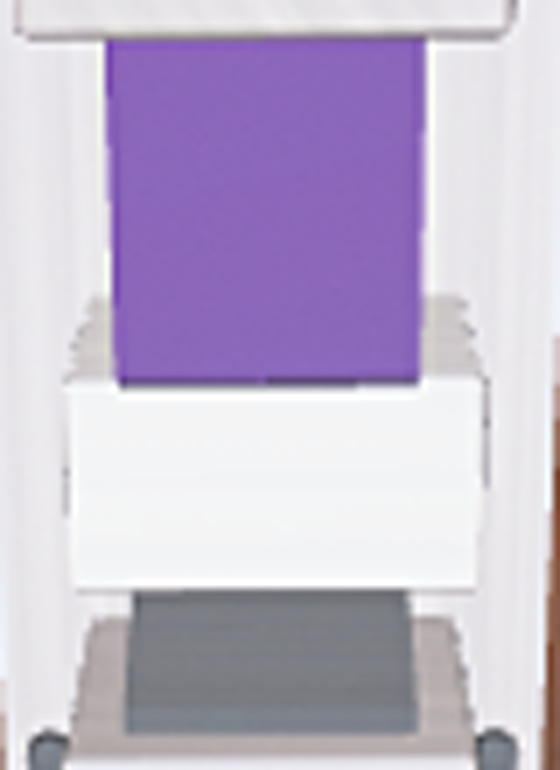

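Jaw top moved from -35.6 to -39.2, a 3.6 mm push. The block's front is flush with the wax, square, and off-centre by about 0.6 mm. Handing in.

```bash
python3 -c "
from h import *
print(ctrl.close_job())"
```

```text
the job is handed in; nothing more can be done
None
```

The thick (32 mm) block is home in the fixture, and I handed the job in at about 16 s of the 72 s allowed. I didn't physically try the thin and middle blocks. The wrist camera showed a gap of about 28.9 mm, which matches the 28.5 mm gap that only the thick block fills.

I took the block from the rack by its faces, set it on the bench, and re-gripped it by its ends. Then I lowered it into the gap until it touched the base plate, and let go.

**Last checks:**
- **Height:** the block touched down with the tool at 87.7 mm, exactly the height worked out for fully home. The highest wrist force I read at the end of a move was about 7.5 N.
- **Jaw:** it now stands about 3.6 mm back, against about 3.5 mm expected.
- **Fit:** the block is flush with the wax, square within about 0.1 mm over its length, and clear of the gripper.
- **Centring:** it measured about 0.6 mm off centre across the fixture.

**Disagreements:** the top camera put the fixture and blocks about 4 mm off from the wrist camera. The wrist camera itself was about 1.3 mm off in y, which I corrected for. No check failed.

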